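# Set the revolving brazing hearth and close the second firebrick course

### The arm

A 6-joint arm with a two-finger parallel gripper is mounted at the origin on a cart in front of the work surface, level with it; the furniture and walls round the work are solid. World frame = base frame: x ahead of the robot, y to its left, z up, the work surface at z = 0. Lengths are in m, angles in rad, forces in N, time in s.
With the tool pointing down it reaches from about 0.35 to 0.85 m from the base axis. Payload 8.1 kg.
Tool frame: the origin (TCP) lies on the mounting face of the last link; the fingertips stand 186 mm ahead of it and the grasp point (between the pads) lies 167 mm ahead of it; z points along the fingers, y is the line along which they close (so a half turn about z gives the same grasp; the last joint's range is limited). The gripper opens to 93 mm and grips with 3 to 60 N. Pads are 15 mm wide; open, the fingers measure 128 mm over their backs; the gripper's body (75 mm by 188 mm) begins 65 mm behind the grasp point.
Start: joints at [1.144, 0.13, 1.488, -0, 1.523, -0.085], TCP at [0.201, 0.565, 0.405] pointing down, gripper open.
Joint ranges: [-2.96, 2.96], [-0.89, 2.26], [0.02, 2.5], [-1.34, 4.48], [0, 2.73], [-2.66, 2.66]. Speed limits (rad/s): [2.39, 2.39, 2.79, 3.14, 3.14, 3.14].

### API

Orientations are given as a rotation vector (axis times angle).
In Python, from plant import * gives the robot as it stands. The module is installed in compiled form; this text tells all that it offers.
- The arm moves only by the tool arm_command, never from a script. Its argument "increments" is a list of rows, each a list of 6 numbers: the shift along the tool's x, y, z in units of 0.2 m (1.0 is 0.2 m), then the turn, a rotation vector about the tool's x, y, z in units of pi rad (1.0 is pi rad). A call has exactly 5 rows; each row is the pose to reach, as a shift and turn from the pose commanded when the call began, along the tool's axes at that moment, turning the shorter way round; what a row does not reach only later rows make up. A row lasts 1/8 s, in which the tool goes at most 62.5 mm and 10.7 degrees, less where a joint would pass 70% of its speed; a pose out of reach is approached as far as the arm can. A call with a number of a shift or a turn outside -1 to 1 is refused whole. A call with a gripper value outside its range is refused whole. "fingers" is the closure, from -1 (fully open) to 1 (shut), set as the call begins (left out, the last holds). The fingers move at their own pace and stop on an object; "force" is the grip in N (left out, the last holds). Time passes only in rows, so rows that repeat a pose let the fingers close, or fill a call up. It gives the time, the measured TCP pose, the force, the opening and the grip force at its end, in the units of the state.
- read_state(): the state, without advancing time (a new reading comes with each control period).
- read_camera(name): name is "side" or "top" or "wrist"; returns a dict with "image" (400x640x3 uint8, red, green, blue), "fx", "fy", "cx", "cy" (pixels), "T" (4x4, takes a point from camera to world coordinates). Camera axes: x right, y down, z forward; pixel columns grow to the right and rows downward; lengths in m; the calibration is good to about 2 mm. A picture is of the moment at which its call begins. There is no depth.
- close_job(): hands the job in; it is judged then, once.
The state is a dict: "t": time; "q": joint angles; "dq": joint speeds; "joint_torque": joint torques, N m; "tool_pos": TCP position; "orientation": TCP orientation; "force": force on the tool from outside, world axes, zero at the start; "wrist_torque": the same for the moment, N m; "opening": finger opening in m; "gripper_force": force on a finger pad.
Only numpy, scipy, OpenCV 4.12 (cv2) and the standard library are available. Lean on these libraries where they do the work, as an engineer would, in place of code of your own. Each camera call takes 0.05 s, during which the arm holds its last target. There are 200 camera calls.

### The job

Turn the round plate of the revolving hearth until its scale reads 60 degrees at the fixed pointer. Then finish the second course of the firebrick wall on it in running bond with the whole brick and the half brick from the steel sheet: every upright joint stands over the middle of a brick below, the bricks butt closely in one straight line flush with the faces and the end of the wall below, and the plate still reads 60. Set each brick down without dropping it, and leave the tin, the welded T-piece and the marker where they are.

Things in the scene. Friction and masses are not known exactly. Their poses are not given: they have to be found in the camera images.
- revolving_hearth: Revolving brazing hearth, fixed to the bench: a dark steel foot (210 mm across) under a round steel plate, 280 mm diameter, its top 36 mm above this origin. Origin: on the turning axis, at the foot's underside. The foot's -x points from the axis to the pointer.
- hearth_turn (a joint): Angle of the hearth plate in rad = the scale reading at the pointer (60 degrees = 1.047); 0 to 1.571, with stops. Grows as the plate turns anticlockwise seen from above, about the vertical axis through the origin of revolving_hearth. Starts between 0 and 0.70. Stays where it is left; friction about 0.5 N m (6 N at the handle).
- pointer (a point): Tip of the fixed pointer: a small steel tongue with a black index line at the plate's rim, on the robot's side. The scale is black marks on the plate's rim every 10 degrees, no figures: long (22 mm) at 0, 30, 60, 90, short (11 mm) between; a dot at the inner end of the 0 mark. Reading = the mark in line with the index line; 60 is the third long mark, the dotted one being the first.
- handle (a point): Point on the axis of the plate's handle, 30 mm above the plate: an upright dark steel pin, 16 mm diameter, rising 45 mm above the plate, with a 26 mm collar 4 mm high at its foot, 90 mm from the turning axis, on the pointer's side. It is rigid with the plate.
- bed_joint (a point): Middle of the top of the wall's first course, over the joint of its two whole bricks, 76 mm above revolving_hearth's origin. The cream firebrick wall is cemented to the plate and turns with it. z up, y along the wall to the end where course two is begun, x across, away from the handle. First course: y -111 to +111, x -21 to +21 mm. Its top is bare from y = -111 to +57 mm. Joints are 2 mm.
- lead_half (a point): Centre of the underside of the cemented half brick (54 mm along the wall, 42 mm thick, 40 mm high) that begins the second course: at y = +84 mm from bed_joint, covering y = +57 to +111 mm. Same axes as bed_joint.
- whole_brick: Loose whole firebrick, plain cream: 110 mm long (its own y), 42 mm wide (x), 40 mm high (z), about 0.35 kg. Origin: centre of its underside. Lies flat on the steel sheet, with room for a finger beside both long faces.
- half_brick: Loose half firebrick, plain cream: 54 mm long (its own y), 42 mm wide (x), 40 mm high (z), about 0.17 kg. Origin: centre of its underside. Lies flat on the steel sheet. The two loose bricks may have swapped places.
- brick_sheet: Steel sheet, 230 by 310 mm (x, y), fixed over the bench grate to the right of the hearth; its top, on which the loose bricks lie, is 4 mm above the bench top (3 mm above this origin, its centre).
- dip_tin: Bystander, loose: round tin, 70 mm diameter, 40 mm high, green with a grey lid, standing on the rear plate. Origin: centre of its underside.
- t_coupon: Bystander, loose: welded T-piece of steel, 55 by 100 by 47 mm, on the rear plate. Origin: centre of its underside.
- marker: Bystander, loose: white and yellow paint marker, 13 mm thick, 133 mm long, lying on the rear plate. Origin: centre of its underside.

How it is judged:
By the outcome, as a careful person would: the job done as asked, in the order asked, and still so for the second after the job is handed in, with the robot touching nothing.
It also fails if it takes over 64 s, if anything falls off the work surface, if the arm or the gripper's body presses on something with over 40 N, if the wrist force passes 120 N, or if a joint passes its speed limit or range.

## Working session

There is one attempt and no reset: what is moved stays moved. The work goes in short steps, Python scripts to look and compute and a tool call to move; the robot and the scene stay as the last step left them, time stands still between calls to the robot, and variables do not carry over. Pictures are saved under pics/ and viewed, at most 10 in all, crops included, and the job is handed in when it is done.

Besides the shell and the picture viewer there is one more tool, called after ">>>" as name(argument=value, ...) on one line, values as JSON. arm_command: Moves the arm, as the interface text tells. Shifts and turns lie within -1 to 1; 1 stands for 0.2 m of shift or pi rad of turn. Its arguments: {"type":"object","properties":{"increments":{"type":"array","items":{"type":"array","items":{"type":"number","minimum":-1,"maximum":1}}},"fingers":{"type":"number"},"force":{"type":"number"}},"required":["increments"]}

```bash
mkdir -p pics; python3 - <<'E'
from plant import *
import cv2
s=read_state();print(s)
for n in("top","side"):
    c=read_camera(n);print(n,c["fx"],c["fy"],c["cx"],c["cy"],c["T"].round(4).tolist() if hasattr(c["T"],'round') else c["T"])
    cv2.imwrite(f"pics/{n}0.png",c["image"][:,:,::-1])
E
```

```text
{'t': 0.0, 'q': array([ 1.14357533e+00,  1.31153636e-01,  1.48924290e+00, -2.66851672e-05,
        1.52298504e+00, -8.54154075e-02]), 'dq': array([ 3.50378489e-04, -4.00830765e-05,  3.73195663e-04,  2.36833646e-03,
        5.67312636e-04, -8.86051021e-04]), 'joint_torque': array([ 2.43518080e-04, -5.59832203e+01, -4.91770363e+01,  7.70290266e-02,
        3.50623915e-02, -1.58182311e-04]), 'tool_pos': array([0.20101509, 0.56509413, 0.40371161]), 'orientation': array([-5.34222170e-01, -3.09540243e+00,  2.72847261e-03]), 'force': array([-0.10840458,  0.62115794,  0.22486   ]), 'wrist_torque': array([ 0.01754676,  0.00922284, -0.01574687]), 'gripper_force': 0.0, 'opening': 0.09282159590519468}
top 439.3407325944329 439.3407325944329 323.21686808861875 198.92256778989199 [[-0.0651, -0.9764, 0.206, 0.3849], [-0.9979, 0.0641, -0.0113, -0.1057], [-0.0021, -0.2063, -0.9785, 1.0272], [0.0, 0.0, 0.0, 1.0]]
side 515.3995341510503 515.3995341510503 323.5770272326681 200.8428124757558 [[-0.9868, -0.0862, 0.1368, 0.3827], [-0.1601, 0.639, -0.7523, 0.8687], [-0.0226, -0.7643, -0.6444, 0.8822], [0.0, 0.0, 0.0, 1.0]]
```

View pics/top0.png

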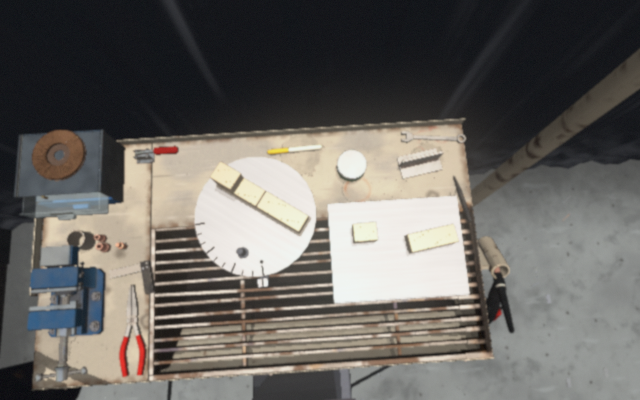

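View pics/side0.png

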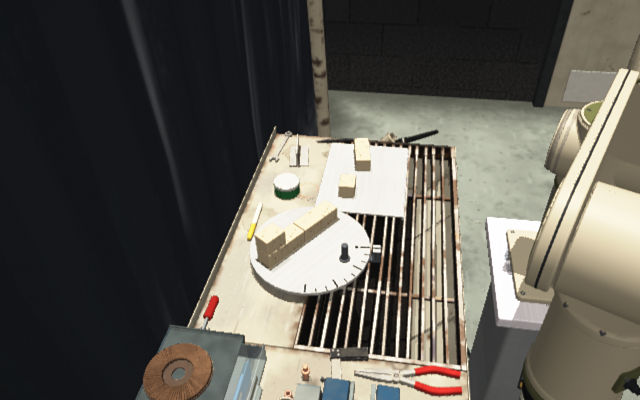

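The top view shows the hearth plate centred near (255,216), the handle at (243,252) and the pointer at (262,275). The half brick is at (365,232) and the whole brick at (432,238). I'll enlarge both areas and measure.

```bash
cat > h.py <<'E'
from plant import *
import cv2, numpy as np
from scipy.spatial.transform import Rotation as R
def p2w(c,u,v,z):
    T=np.array(c["T"]); d=T[:3,:3]@[(u-c["cx"])/c["fx"],(v-c["cy"])/c["fy"],1]
    return T[:3,3]+d*(z-T[2,3])/d[2]
def w2p(c,p):
    T=np.array(c["T"]); q=T[:3,:3].T@(np.array(p)-T[:3,3])
    return np.array([c["fx"]*q[0]/q[2]+c["cx"],c["fy"]*q[1]/q[2]+c["cy"]])
def rectify(c,x0,x1,y0,y1,z,s):
    # picture: up = +x, left = +y, s px per m
    src=np.float32([w2p(c,(x,y,z)) for x,y in((x1,y1),(x1,y0),(x0,y0),(x0,y1))])
    W,H=int((y1-y0)*s),int((x1-x0)*s)
    M=cv2.getPerspectiveTransform(src,np.float32([(0,0),(W,0),(W,H),(0,H)]))
    return cv2.warpPerspective(c["image"],M,(W,H),flags=cv2.INTER_CUBIC)[:,:,::-1]
def go(pos,rv=None):
    """tool-axis shift (units .2m) and turn (units pi) from the present pose to world pose"""
    s=read_state();A=R.from_rotvec(s["orientation"])
    d=A.inv().apply(np.array(pos)-s["tool_pos"])/.2
    r=(A.inv()*rv).as_rotvec()/np.pi if rv is not None else np.zeros(3)
    return d.round(4),r.round(4)
def down(yaw):  # tool down, tool y (closing line) at angle yaw from world x
    z=np.array([0,0,-1.]);y=np.array([np.cos(yaw),np.sin(yaw),0]);return R.from_matrix(np.c_[np.cross(y,z),y,z])
E
python3 - <<'E'
from h import *
c=read_camera("top")
for n,u,v,z in(("handle",243,250,.075),("pointer",262,275,.036),("half",365,231,.044),("whole",432,238,.044),("plate",255,216,.036)):print(n,p2w(c,u,v,z).round(4))
p=p2w(c,255,216,.036);
a=rectify(c,p[0]-.18,p[0]+.16,p[1]-.17,p[1]+.17,.036,1700);cv2.imwrite("pics/a.png",a);print(a.shape,p)
s=read_state();print(R.from_rotvec(s["orientation"]).as_matrix().round(3))
w=read_camera("wrist");T=np.array(w["T"]);A=R.from_rotvec(s["orientation"]);print(w["fx"],"cam in tool",A.inv().apply(T[:3,3]-s["tool_pos"]).round(4),(A.inv().as_matrix()@T[:3,:3]).round(3).tolist())
E
```

```text
handle [0.4841 0.0637 0.075 ]
pointer [0.4299 0.03   0.036 ]
half [ 0.5121 -0.2062  0.044 ]
whole [ 0.4865 -0.3548  0.044 ]
plate [0.564  0.0411 0.036 ]
(578, 578, 3) [0.56395881 0.04112728 0.036     ]
[[-0.942  0.335 -0.001]
 [ 0.335  0.942 -0.001]
 [ 0.    -0.001 -1.   ]]
313.0781842593078 cam in tool [0.0653 0.0006 0.0193] [[-0.001, -0.972, -0.237], [1.0, -0.001, 0.001], [-0.001, -0.237, 0.972]]
```

View pics/a.png

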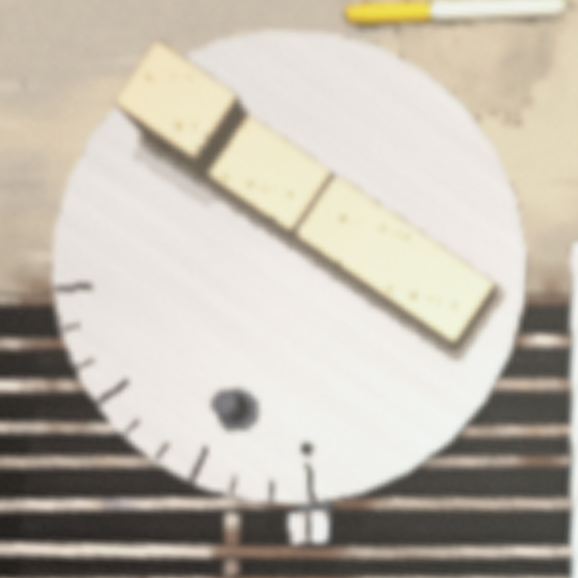

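The rectified view (1700 px/m) has the plate centre at about (289,265). The dotted 0 mark is at (310,475), almost on the index line at (309,530), and the handle is at (238,408). The reading is therefore near 0–2° and the plate must turn about 60° anticlockwise. I'll move above the handle.

```bash
python3 - <<'E'
from h import *
print(go((.484,.064,.34),down(np.radians(75))))
E
```

```text
(array([-2.1729, -1.8864,  0.3223]), array([-0.0004, -0.    , -0.0255]))
```

>>> arm_command(increments=[[-0.2,-0.17,0,0,0,0],[-0.4,-0.35,0,0,0,0],[-0.6,-0.52,0,0,0,0],[-0.8,-0.7,0.05,0,0,0],[-1.0,-0.87,0.1,0,0,0]], fingers=-0.2)

```text
t: 0.82
tool_pos: [0.3317, 0.3328, 0.3846]
orientation: [0.534, 3.095, 0.001]
force: [0.6, 0.5, -0.6]
opening: 0.0563
gripper_force: 0.0
```

>>> arm_command(increments=[[-0.25,-0.22,0.04,0,0,0],[-0.5,-0.43,0.08,0,0,0],[-0.75,-0.65,0.12,0,0,0],[-1.0,-0.87,0.16,0,0,0],[-1.0,-0.87,0.16,0,0,-0.025]])

```text
t: 1.45
tool_pos: [0.4622, 0.1002, 0.3521]
orientation: [-0.416, -3.113, 0.001]
force: [-1.1, 0.3, 0.3]
opening: 0.0556
gripper_force: 0.0
```

```bash
python3 - <<'E'
from h import *
s=read_state();print(s["t"],s["tool_pos"],s["opening"])
c=read_camera("wrist");np.savez("w1.npz",**c)
a=rectify(c,.36,.68,-.12,.2,.036,1800);cv2.imwrite("pics/w1.png",a)
E
```

```text
1.45 [0.46222388 0.10019715 0.35211338] 0.05556599611515745
```

View pics/w1.png

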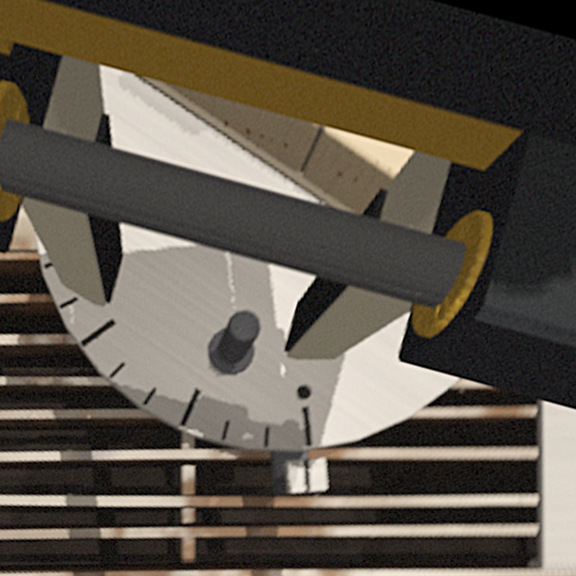

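The wrist view shows the collar foot at (231,353), which puts the handle at (0.4835, 0.072). That is 90 mm from centre (0.568, 0.041), as specified. The 0 mark runs (304,393)–(310,445) and the index line is near (307,465), so the reading is about 1°. Next I grasp the handle.

```bash
python3 - <<'E'
from h import *
print(go((.4835,.072,.231),down(np.radians(70))))
c=np.array([.568,.041]);
A=down(np.radians(70)); p0=c+.09*np.array([np.cos(np.radians(160)),np.sin(np.radians(160))])
for d in range(0,62,6):
    a=np.radians(160+d);p=c+.09*np.array([np.cos(a),np.sin(a)])
    print(d,(A.inv().apply([*(p-p0),0])/.2).round(4))
E
```

```text
(array([-0.1379, -0.1073,  0.6051]), array([-0.0004, -0.    ,  0.0281]))
0 [0. 0. 0.]
6 [-0.0025 -0.047   0.    ]
12 [-0.0098 -0.0936  0.    ]
18 [-0.022  -0.1391  0.    ]
24 [-0.0389 -0.183   0.    ]
30 [-0.0603 -0.225   0.    ]
36 [-0.0859 -0.2645  0.    ]
42 [-0.1156 -0.3011  0.    ]
48 [-0.1489 -0.3344  0.    ]
54 [-0.1855 -0.3641  0.    ]
60 [-0.225  -0.3897  0.    ]
```

>>> arm_command(increments=[[-0.138,-0.107,0,0,0,0.028],[-0.138,-0.107,0.15,0,0,0.028],[-0.138,-0.107,0.35,0,0,0.028],[-0.138,-0.107,0.5,0,0,0.028],[-0.138,-0.107,0.605,0,0,0.028]])

```text
t: 2.12
tool_pos: [0.4815, 0.0762, 0.2301]
orientation: [-0.55, -3.091, 0.0]
force: [0.4, -0.1, 0.4]
opening: 0.0556
gripper_force: 0.0
```

>>> arm_command(increments=[[0,0,0,0,0,0],[0,0,0,0,0,0],[0,0,0,0,0,0],[0,0,0,0,0,0],[0,0,0,0,0,0]], fingers=1, force=15)

```text
t: 2.75
tool_pos: [0.4826, 0.0749, 0.2327]
orientation: [0.549, 3.092, -0.002]
force: [-3.9, -4.9, 5.6]
opening: 0.0156
gripper_force: 15.0
```

>>> arm_command(increments=[[-0.0025,-0.047,0,0,0,-0.0333],[-0.0098,-0.0936,0,0,0,-0.0667],[-0.022,-0.139,0,0,0,-0.1],[-0.0389,-0.183,0,0,0,-0.1333],[-0.0603,-0.225,0,0,0,-0.1667]])

```text
t: 3.38
tool_pos: [0.478, 0.0296, 0.2326]
orientation: [0.276, -3.129, -0.003]
force: [-6.4, 5.6, 7.4]
opening: 0.0156
gripper_force: 15.0
```

>>> arm_command(increments=[[-0.0025,-0.047,0,0,0,-0.0333],[-0.0098,-0.0936,0,0,0,-0.0667],[-0.022,-0.139,0,0,0,-0.1],[-0.0389,-0.183,0,0,0,-0.1333],[-0.0525,-0.21,0,0,0,-0.155]])

```text
t: 4.0
tool_pos: [0.495, -0.0109, 0.2325]
orientation: [1.02, -2.968, -0.001]
force: [-14.3, -1.4, 15.0]
opening: 0.0157
gripper_force: 15.0
```

>>> arm_command(increments=[[0,0,0,0,0,0],[0,0,0,0,0,0],[0,0,0,0,0,0],[0,0,0,0,0,0],[0,0,0,0,0,0]])

```text
t: 4.62
tool_pos: [0.4953, -0.0113, 0.2325]
orientation: [1.016, -2.97, 0.002]
force: [-9.4, -5.5, 9.9]
opening: 0.0158
gripper_force: 15.0
```

```bash
python3 - <<'E'
from h import *
c=read_camera("wrist");np.savez("w2.npz",**c)
c2=read_camera("top");np.savez("t2.npz",**c2)
a=rectify(c,.36,.52,-.06,.14,.036,3000);b=rectify(c2,.4,.72,-.12,.2,.036,1500)
o=np.zeros((480,800,3),np.uint8);o[:,:600]=a;
cv2.imwrite("pics/w2.png",np.hstack([cv2.resize(a,(400,320)),cv2.resize(b,(320,320))]))
E
```

```text
(no output)
```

View pics/w2.png

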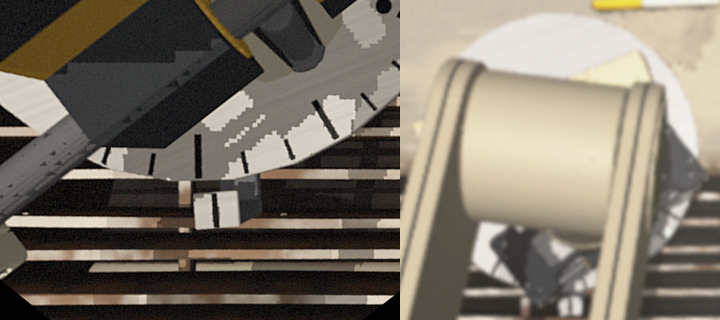

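In the wrist panel (2000 px/m) the 60 mark stands at column 198 and the index line at (215,210). The reading is about 56.5°, so I'll turn about 3.4° more and check again.

>>> arm_command(increments=[[0,-0.014,0,0,0,-0.01],[-0.001,-0.027,0,0,0,-0.019],[-0.001,-0.027,0,0,0,-0.019],[-0.001,-0.027,0,0,0,-0.019],[-0.001,-0.027,0,0,0,-0.019]])

```text
t: 5.35
tool_pos: [0.4985, -0.0152, 0.2325]
orientation: [1.104, -2.938, 0.0]
force: [-11.1, -3.5, 12.1]
opening: 0.0156
gripper_force: 15.0
```

```bash
python3 - <<'E'
from h import *
c=read_camera("wrist");np.savez("w3.npz",**c)
a=rectify(c,.40,.46,-.01,.07,.036,10000);cv2.imwrite("pics/w3.png",a)
E
```

```text
(no output)
```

View pics/w3.png

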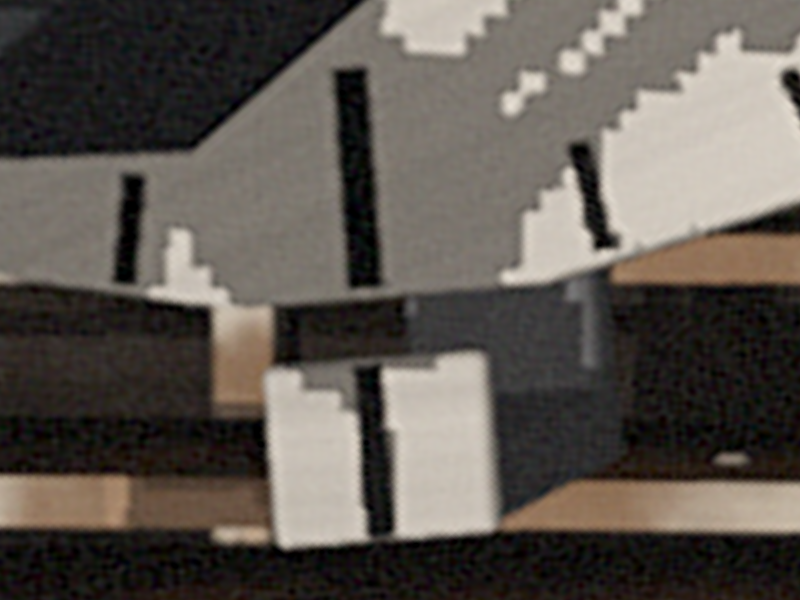

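In this view (10 px/mm) the 60 mark runs (352,70)→(365,285) and its extension meets the index line (370,368)→(380,535), so the two are collinear and the plate reads 60. I'll open, lift, and go over the bricks.

>>> arm_command(increments=[[0,0,0,0,0,0],[0,0,0,0,0,0],[0,0,-0.1,0,0,0],[0,0,-0.35,0,0,0],[0,0,-0.65,0,0,0]], fingers=-0.2)

```text
t: 6.02
tool_pos: [0.4987, -0.0145, 0.3619]
orientation: [1.105, -2.939, -0.002]
force: [0.4, -0.1, -0.1]
opening: 0.0551
gripper_force: 0.0
```

```bash
python3 - <<'E'
from h import *
c=read_camera("wrist");np.savez("w4.npz",**c)
c2=read_camera("top");np.savez("t4.npz",**c2)
# fit brick outlines in top view from the initial-like image
for q in((.4865,-.3548,.24),):print(go(q,down(np.radians(0))))
a=rectify(c2,.40,.62,-.45,-.13,.044,1800)
b=rectify(c,.40,.46,-.01,.07,.036,5000)
a[:300,:400]=b[:300,:400] if 0 else a[:300,:400]
cv2.imwrite("pics/w4.png",np.vstack([a,np.hstack([b[:200],np.zeros((200,a.shape[1]-b.shape[1],3),np.uint8)])]))
E
```

```text
(array([ 1.1819, -1.2237,  0.6506]), array([0.0015, 0.0048, 0.7289]))
```

View pics/w4.png

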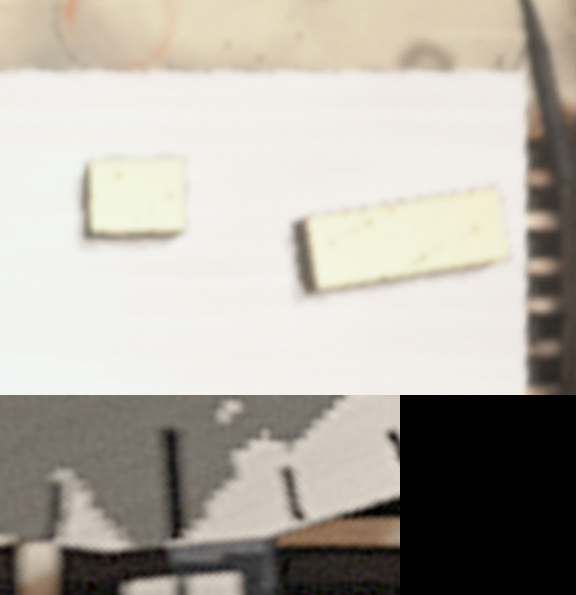

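The whole brick's top corners are (305,218),(497,187),(510,258),(318,291), so its centre is (0.4875,-0.3564) at yaw 9.5°. The half brick's are (88,162)…(184,232), giving centre (0.5106,-0.2056) at yaw 2.4°. The plate still reads 60.

```bash
cat >> h.py <<'E'
def plan(wps,n=5):
    """wps: list of (pos,yawdeg) call ends; prints each call's end increments in the tool axes at its start"""
    s=read_state();p=np.array(s["tool_pos"]);A=R.from_rotvec(s["orientation"])
    for q,y in wps:
        B=down(np.radians(y));print((A.inv().apply(np.array(q)-p)/.2).round(4),((A.inv()*B).as_rotvec()/np.pi).round(4));p,A=np.array(q),B
E
python3 - <<'E'
from h import *
plan([((.485,-.14,.36),82),((.487,-.28,.34),36),((.4875,-.3564,.30),9.5),((.4875,-.3564,.196),9.5)])
E
```

```text
[ 0.4748 -0.4165  0.0489] [-0.0017  0.0038  0.2734]
[-0.1073 -0.6918  0.1   ] [0.     0.     0.2556]
[-0.3105 -0.2225  0.2   ] [0.     0.     0.1472]
[0.   0.   0.52] [0. 0. 0.]
```

>>> arm_command(increments=[[0.095,-0.083,0.01,0,0,0.055],[0.19,-0.166,0.02,0,0,0.11],[0.285,-0.25,0.03,0,0.002,0.165],[0.38,-0.333,0.04,-0.001,0.003,0.22],[0.475,-0.4165,0.049,-0.0017,0.0038,0.2734]], fingers=-1)

```text
t: 6.75
tool_pos: [0.4825, -0.1406, 0.3515]
orientation: [-0.227, -3.121, -0.001]
force: [-0.4, 1.1, -0.6]
opening: 0.0924
gripper_force: 0.0
```

>>> arm_command(increments=[[-0.021,-0.138,0.02,0,0,0.051],[-0.043,-0.277,0.04,0,0,0.102],[-0.064,-0.415,0.06,0,0,0.153],[-0.086,-0.553,0.08,0,0,0.204],[-0.1073,-0.6918,0.1,0,0,0.2556]])

```text
t: 7.38
tool_pos: [0.4844, -0.2807, 0.3311]
orientation: [-1.429, -2.785, 0.006]
force: [0.2, -0.3, -0.5]
opening: 0.0928
gripper_force: 0.0
```

>>> arm_command(increments=[[-0.08,-0.06,0.05,0,0,0.04],[-0.16,-0.11,0.1,0,0,0.08],[-0.24,-0.17,0.15,0,0,0.12],[-0.3105,-0.2225,0.2,0,0,0.1472],[-0.3105,-0.2225,0.2,0,0,0.1472]])

```text
t: 8.0
tool_pos: [0.4838, -0.3567, 0.2901]
orientation: [-2.023, -2.387, 0.011]
force: [-0.5, 0.2, -1.1]
opening: 0.093
gripper_force: 0.0
```

```bash
python3 - <<'E'
from h import *
s=read_state();print(s["t"],s["tool_pos"],R.from_rotvec(s["orientation"]).as_matrix().round(3)[:,1])
plan([((.4875,-.3564,.196),9.5)])
c2=read_camera("top");np.savez("t5.npz",**c2)
c=read_camera("wrist");np.savez("w5.npz",**c)
b=rectify(c2,.42,.70,-.11,.19,.076,2000);cv2.imwrite("pics/t5full.png",b)
a=rectify(c,.44,.54,-.44,-.28,.044,2000);cv2.imwrite("pics/w5.png",np.hstack([b[:,:480],np.vstack([a,np.zeros((b.shape[0]-a.shape[0],a.shape[1],3),np.uint8)])]))
E
```

```text
8.0 [ 0.48384303 -0.35666168  0.29005022] [ 0.986  0.164 -0.013]
[-0.0042  0.0246  0.4699] [-0.0043 -0.0017 -0.0003]
```

View pics/w5.png

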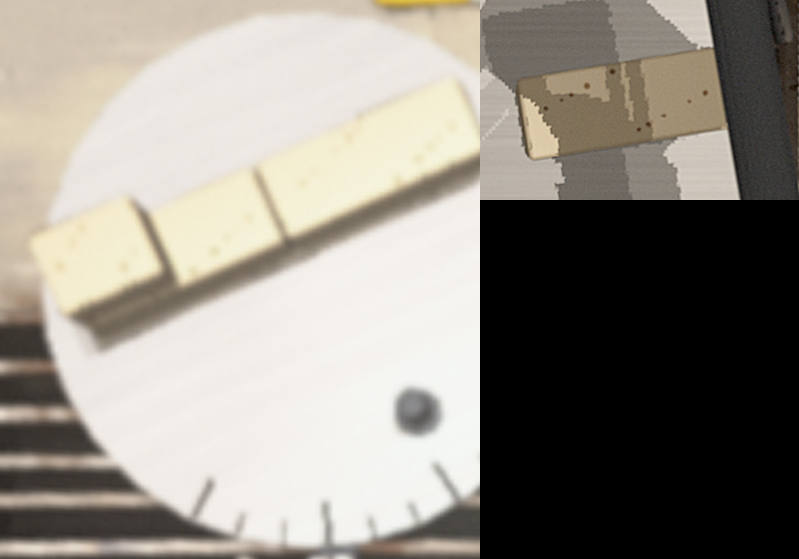

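The wall's first-course top shows its joint from (260,172) to (288,243) and its long edge at about 24.9°. The wrist view puts the whole brick's left end at (45,120), which is (0.480,-0.3025) and agrees with the top camera. Now I descend on the whole brick.

>>> arm_command(increments=[[-0.004,0.025,0.06,-0.0043,-0.0017,0],[-0.004,0.025,0.18,-0.0043,-0.0017,0],[-0.004,0.025,0.3,-0.0043,-0.0017,0],[-0.004,0.025,0.4,-0.0043,-0.0017,0],[-0.004,0.025,0.45,-0.0043,-0.0017,0]])

```text
t: 8.72
tool_pos: [0.4881, -0.3552, 0.1998]
orientation: [2.029, 2.398, 0.0]
force: [0.4, 0.9, -0.1]
opening: 0.0929
gripper_force: 0.0
```

```bash
python3 - <<'E'
from h import *
s=read_state();print(s["t"],s["tool_pos"],R.from_rotvec(s["orientation"]).as_matrix().round(3)[:,1:])
plan([((.4875,-.3564,.196),9.5)])
c2=dict(np.load("t5.npz"))
s=4000;b=rectify(c2,.52,.66,-.10,.19,.076,s)
hsv=cv2.cvtColor(b,cv2.COLOR_BGR2HSV);
m=((hsv[:,:,1]>22)&(hsv[:,:,2]>190)).astype(np.uint8)
m[:,:int((.19-.11)*s)]=0   # keep y<.11: first-course top only
m=cv2.morphologyEx(m,cv2.MORPH_OPEN,np.ones((9,9)));n,l,st,ce=cv2.connectedComponentsWithStats(m)
i=1+st[1:,4].argmax();m=np.uint8(l==i)
cn=max(cv2.findContours(m,cv2.RETR_EXTERNAL,cv2.CHAIN_APPROX_NONE)[0],key=len)[:,0,:]
w=np.c_[.66-cn[:,1]/s,.19-cn[:,0]/s]
a=np.radians(24.9)
for _ in range(4):
    X=np.array([np.cos(a),np.sin(a)]);Y=np.array([-X[1],X[0]]);u=w@X;v=w@Y
    g=(v>v.min()+.015)&(v<v.max()-.04)
    mid=np.median(u[g]);hi=g&(u>mid) if 0 else g&(u>(u[g].max()+u[g].min())/2);lo=g&~hi
    ph=np.polyfit(v[hi],u[hi],1);pl=np.polyfit(v[lo],u[lo],1);print(np.degrees(a),ph,pl);a-=np.arctan((ph[0]+pl[0])/2)
e=(u>u[g].mean()-.012)&(u<u[g].mean()+.012)&(v<v.min()+.02);ve=np.median(v[e])
uc=(ph[1]+pl[1])/2
print("yaw x",np.degrees(a),"width",ph[1]-pl[1],"uc",uc,"end v",ve)
bj=uc*X+(ve+.111)*Y;print("bed_joint",bj)
E
```

```text
8.725 [ 0.48805512 -0.35523497  0.19982168] [[ 0.986  0.   ]
 [ 0.166 -0.   ]
 [ 0.    -1.   ]]
[-0.0053 -0.0037  0.0191] [0.0001 0.0001 0.0002]
24.9 [0.00483651 0.58870039] [0.06412578 0.5627868 ]
22.92515833443743 [-0.02951002  0.58896758] [0.02975478 0.56190541]
22.91814647684214 [-0.02963249  0.58896971] [0.02963378 0.56190369]
22.918109511180734 [-0.02963314  0.58896972] [0.02963314 0.56190368]
yaw x 22.91810931630477 width 0.027066044356295116 uc 0.57543670270903 end v -0.29499517358689836
bed_joint [0.60166359 0.05461271]
```

>>> arm_command(increments=[[-0.005,-0.003,0.019,0,0,0],[-0.005,-0.003,0.019,0,0,0],[-0.005,-0.003,0.019,0,0,0],[-0.005,-0.003,0.019,0,0,0],[-0.005,-0.003,0.019,0,0,0]], fingers=1, force=35)

```text
t: 9.35
tool_pos: [0.488, -0.3572, 0.1981]
orientation: [2.028, 2.395, 0.0]
force: [-0.5, 0.7, -0.7]
opening: 0.048
gripper_force: 0.0
```

```bash
python3 - <<'E'
from h import *
c2=dict(np.load("t5.npz"))
b=rectify(c2,.52,.66,-.08,.18,.076,3000)
cv2.imwrite("pics/t5.png",b)
E
```

```text
(no output)
```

View pics/t5.png

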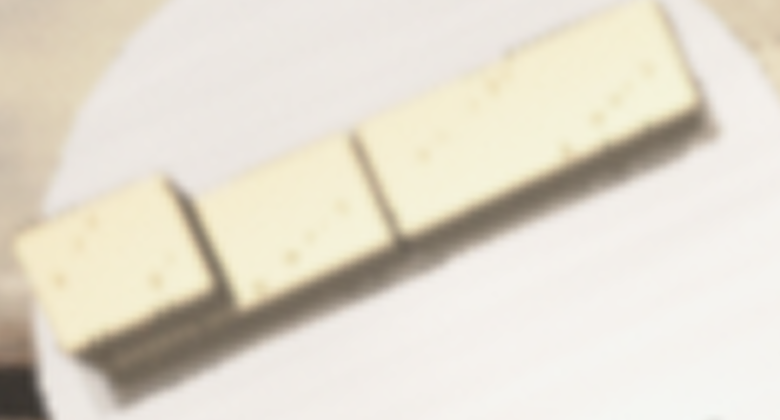

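The view at 3 px/mm shows the wall's joint at (378,189), its right end from (655,0) to (702,103), and the long edges at about 24°. That puts bed_joint near (0.5975, 0.0545). I'll finish the grip and refine this numerically with an edge fit.

>>> arm_command(increments=[[0,0,0,0,0,0],[0,0,0,0,0,0],[0,0,0,0,0,0],[0,0,0,0,0,0],[0,0,0,0,0,0]])

```text
t: 9.98
tool_pos: [0.488, -0.3571, 0.198]
orientation: [2.028, 2.396, 0.0]
force: [1.3, 1.3, 4.1]
opening: 0.0415
gripper_force: 35.0
```

```bash
cat >> h.py <<'E'
from scipy.optimize import minimize
def fit(c,segs,x0,box=(.006,.006,.05)):
    """pose (x,y,yaw of local x) so that projected local segments lie on picture edges; segs: ((x,y,z),(x,y,z)), z in world"""
    g=cv2.GaussianBlur(cv2.cvtColor(c["image"],cv2.COLOR_RGB2LAB).astype(np.float32),(0,0),.8)
    gx=cv2.Sobel(g,cv2.CV_32F,1,0);gy=cv2.Sobel(g,cv2.CV_32F,0,1)
    T=np.array(c["T"])
    def cost(p,S=segs):
        X=np.array([np.cos(p[2]),np.sin(p[2])]);Y=np.array([-X[1],X[0]]);tot=0
        for a,b in S:
            t=np.linspace(.06,.94,40)[:,None];P=np.array(a)*(1-t)+np.array(b)*t
            W=np.c_[np.array(p[:2])+P[:,:1]*X+P[:,1:2]*Y,P[:,2]]
            q=(W-T[:3,3])@T[:3,:3];u=np.float32(np.c_[c["fx"]*q[:,0]/q[:,2]+c["cx"],c["fy"]*q[:,1]/q[:,2]+c["cy"]])
            d=u[-1]-u[0];d/=np.linalg.norm(d);n=(-d[1],d[0])
            e=np.abs(cv2.remap(gx,u[:,:1],u[:,1:],1)*n[0]+cv2.remap(gy,u[:,:1],u[:,1:],1)*n[1]).reshape(40,-1).sum(1)
            tot+=np.mean(np.minimum(e,250))*np.linalg.norm(np.subtract(b,a))
        return -tot
    G=[np.linspace(-k,k,13) for k in box];x0=np.array(x0,float)
    best=min((cost(x0+[i,j,k]),i,j,k) for i in G[0] for j in G[1] for k in G[2])
    r=minimize(cost,x0+best[1:],method="Nelder-Mead",options=dict(initial_simplex=(x0+best[1:])+np.array([[0,0,0],[.001,0,0],[0,.001,0],[0,0,.008]]),xatol=1e-5,fatol=1e-4))
    return r.x,r.fun
def rect(x0,x1,y0,y1,z):
    k=[(x0,y0,z),(x1,y0,z),(x1,y1,z),(x0,y1,z)];return [(k[i],k[(i+1)%4]) for i in range(4)]
WALL=[((-.021,-.111,.076),(.021,-.111,.076)),((-.021,-.111,.076),(-.021,.057,.076)),((.021,-.111,.076),(.021,.057,.076))]+rect(-.021,.021,.057,.111,.116)
E
python3 - <<'E'
from h import *
s=read_state();print(s["opening"],s["gripper_force"],s["force"])
c=dict(np.load("t5.npz"));x0=(.5975,.0545,np.radians(23.8))
print("top",fit(c,WALL,x0),fit(c,WALL[:3],x0))
c=read_camera("side");np.savez("s5.npz",**c)
print("side",fit(c,WALL,x0,(.008,.008,.05)),fit(c,WALL[1:],x0,(.008,.008,.05)))
plan([((.4875,-.3564,.30),9.5)])
E
```

```text
0.041514829794569504 34.99769926071167 [1.30427454 1.29895626 4.11489655]
top (array([0.59756719, 0.05621271, 0.41779973]), np.float64(-82.33703485107424)) (array([0.59935241, 0.05252759, 0.41647038]), np.float64(-53.959533966064456))
side (array([0.5985556 , 0.06035639, 0.41498591]), np.float64(-70.60850546264648)) (array([0.59858385, 0.06063155, 0.41470035]), np.float64(-69.75223307991028))
[ 0.0029 -0.001  -0.5101] [ 0.0006  0.0006 -0.0001]
```

>>> arm_command(increments=[[0,0,-0.03,0,0,0],[0,0,-0.12,0,0,0],[0,0,-0.3,0,0,0],[0,0,-0.5,0,0,0],[0,0,-0.66,0,0,0]])

```text
t: 10.65
tool_pos: [0.4876, -0.357, 0.3326]
orientation: [2.028, 2.394, -0.0]
force: [0.9, 0.4, -3.3]
opening: 0.0419
gripper_force: 35.0
```

```bash
python3 - <<'E'
from h import *
s=read_state();print(s["opening"],s["gripper_force"],s["force"])
plan([((.52,-.21,.335),14),((.56,-.07,.335),20),((.596,.052,.335),23.9)])
E
```

```text
0.04192453582231785 34.99309837818146 [ 0.89400869  0.44361278 -3.32697148]
[ 0.698   0.2808 -0.0133] [ 0.0008  0.001  -0.0251]
[0.6308 0.3634 0.    ] [ 0.      0.     -0.0333]
[0.5116 0.3778 0.    ] [ 0.      0.     -0.0217]
```

>>> arm_command(increments=[[0.08,0.03,0,0,0,-0.004],[0.24,0.09,0,0,0,-0.008],[0.4,0.16,-0.005,0,0,-0.013],[0.55,0.22,-0.01,0,0,-0.019],[0.7,0.28,-0.013,0,0,-0.025]])

```text
t: 11.28
tool_pos: [0.5193, -0.2071, 0.3301]
orientation: [-1.932, -2.476, 0.001]
force: [-1.2, 0.1, -2.6]
opening: 0.0419
gripper_force: 35.0
```

>>> arm_command(increments=[[0.13,0.07,0,0,0,-0.006],[0.26,0.15,0,0,0,-0.013],[0.39,0.22,0,0,0,-0.02],[0.51,0.29,0,0,0,-0.026],[0.63,0.363,0,0,0,-0.033]])

```text
t: 11.9
tool_pos: [0.559, -0.0676, 0.3299]
orientation: [-1.801, -2.573, 0.002]
force: [0.2, -0.2, -3.0]
opening: 0.0415
gripper_force: 35.0
```

>>> arm_command(increments=[[0.15,0.12,0,0,0,-0.006],[0.3,0.22,0,0,0,-0.013],[0.42,0.31,0,0,0,-0.018],[0.5,0.37,0,0,0,-0.022],[0.51,0.378,0,0,0,-0.022]])

```text
t: 12.52
tool_pos: [0.5957, 0.0533, 0.3308]
orientation: [1.711, 2.634, -0.002]
force: [-0.2, 0.0, -2.9]
opening: 0.0416
gripper_force: 35.0
```

```bash
python3 - <<'E'
from h import *
s=read_state();print(s["t"],s["tool_pos"],s["force"])
print(R.from_rotvec(s["orientation"]).as_matrix().round(4)[:,1:])
plan([((.598,.057,.293),23.9)])
c=read_camera("side");np.savez("s6.npz",**c);t=read_camera("top");np.savez("t6.npz",**t)
print("wall side",fit(c,WALL,(.598,.058,.416),(.008,.008,.03)))
z=s["tool_pos"][2]-.194;p=(*s["tool_pos"][:2],.416)
B=rect(-.021,.021,-.055,.055,z+.04)
# side cam sees +y end and far (+x)? top edges and bottom/vertical edges facing camera
E1=[((-.021,.055,z),(.021,.055,z)),((-.021,.055,z),(-.021,.055,z+.04)),((.021,.055,z),(.021,.055,z+.04)),((.021,-.055,z),(.021,.055,z))]
print("brick side",fit(c,E1,p,(.008,.008,.03)),fit(c,E1+B[:0]+[B[2]],p,(.008,.008,.03)))
b=[cv2.resize(k["image"][v0:v0+h,u0:u0+w],None,fx=4,fy=4,interpolation=cv2.INTER_CUBIC) for k,u0,v0,w,h in((c,230,170,130,130),)]
cv2.imwrite("pics/s6.png",b[0][:,:,::-1])
E
```

```text
12.525 [0.59569109 0.0532877  0.33076251] [-0.22387285  0.0126885  -2.91696202]
[[ 9.135e-01 -1.000e-04]
 [ 4.068e-01 -1.400e-03]
 [-7.000e-04 -1.000e+00]]
[0.0125 0.0182 0.1888] [-0.0002  0.0004  0.0006]
wall side (array([0.60027745, 0.0580748 , 0.42389785]), np.float64(-66.38639434432983))
brick side (array([0.59572104, 0.05216602, 0.34956535]), np.float64(-35.06854179382324)) (array([0.59538301, 0.05293584, 0.34657511]), np.float64(-38.90995962524414))
```

View pics/s6.png

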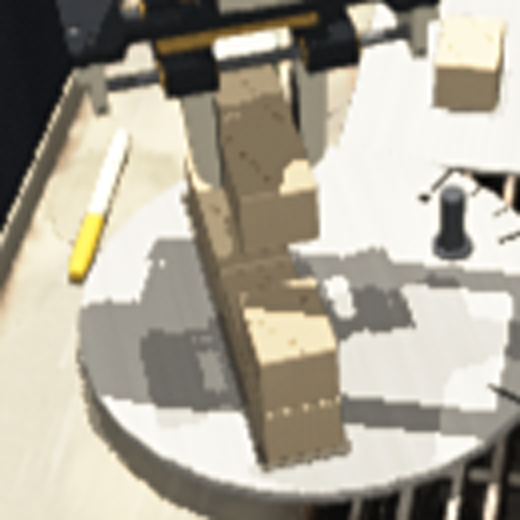

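The side view (4×, offset (230,170)) shows the held brick's near end face with lower corners (235,252) and (318,240) and top corners (230,205) and (315,188). The lead half's outer end has top corners (258,364) and (338,347). I'll get the relative offset from these corners and a yaw-fixed fit.

```bash
python3 - <<'E'
from h import *
c=dict(np.load("s6.npz"));t=dict(np.load("t6.npz"))
f=lambda u,v,z:p2w(c,230+u/4,170+v/4,z)[:2]
a=.416;X=np.array([np.cos(a),np.sin(a)]);Y=np.array([-X[1],X[0]])
for n,P in(("bot",[f(235,252,.1368),f(318,240,.1368)]),("top",[f(230,205,.1768),f(315,188,.1768)])):
    m=np.mean(P,0)-.055*Y;print("brick",n,P,m)
P=[f(258,364,.116),f(338,347,.116)];print("lead",P,np.mean(P,0)-.111*Y)
s=np.array([.5957,.0533])
for yw in(.419,):
    z=.1368
    E1=[((-.021,.055,z),(.021,.055,z)),((-.021,.055,z),(-.021,.055,z+.04)),((.021,.055,z),(.021,.055,z+.04)),((-.021,.055,z+.04),(.021,.055,z+.04)),((.021,-.055,z),(.021,.055,z))]
    print("brick fit",fit(c,E1,(*s,yw),(.007,.007,1e-4)))
L=rect(-.021,.021,.057,.111,.116)+[((-.021,.111,.036),(-.021,.111,.116)),((.021,.111,.036),(.021,.111,.116)),((.021,.111,.036),(-.021,.111,.036))]
print("lead fit",fit(c,L,(.599,.059,.416),(.007,.007,.03)))
print("lead fit earlier pic",fit(dict(np.load("s5.npz")),L,(.599,.059,.416),(.007,.007,.03)))
E
```

```text
brick bot [array([0.59655904, 0.11137519]), array([0.55509974, 0.09644399])] [0.59805516 0.05360039]
brick top [array([0.59490756, 0.11854232]), array([0.55438189, 0.09996686])] [0.59687049 0.05894539]
lead [array([0.57357126, 0.1691006 ]), array([0.5353817 , 0.15177531])] [0.59933212 0.05890485]
brick fit (array([0.59539115, 0.05298031, 0.34739079]), np.float64(-38.90819508361817))
lead fit (array([0.5981083 , 0.05769493, 0.40159932]), np.float64(-69.54821755981446))
lead fit earlier pic (array([0.59626023, 0.05841243, 0.3881211 ]), np.float64(-63.08293936157227))
```

```bash
python3 - <<'E'
from h import *
plan([((.5996,.0519,.282),23.85)])
E
```

```text
[-0.0069  0.0176  0.2464] [-0.0001  0.0006  0.0003]
```

>>> arm_command(increments=[[-0.007,0.018,0.02,0,0,0],[-0.007,0.018,0.08,0,0,0],[-0.007,0.018,0.15,0,0,0],[-0.007,0.018,0.22,0,0.0006,0],[-0.007,0.018,0.246,0,0.0006,0]])

```text
t: 13.25
tool_pos: [0.5993, 0.0519, 0.2806]
orientation: [-1.713, -2.631, 0.001]
force: [-0.2, 0.2, -1.8]
opening: 0.0417
gripper_force: 35.0
```

```bash
cat > m.py <<'E'
from h import *
import sys
s=read_state();p=s["tool_pos"];print(s["t"],p,s["force"],s["opening"])
M=R.from_rotvec(s["orientation"]).as_matrix();a=np.arctan2(M[1,1],M[0,1]);print("tool yaw",a)
c=read_camera("wrist");np.savez("wl.npz",**c)
L=float(sys.argv[1]);zb=p[2]-.194+.04; n=L/2
EB=[((-.021,n,zb),(.021,n,zb)),((-.021,n-.03,zb),(-.021,n,zb)),((.021,n-.03,zb),(.021,n,zb))]
x0=np.array([.5976,.0565])
if len(sys.argv)>2: # neighbour = whole brick at wall y 0
    LF=[((-.021,-.055,.116),(.021,-.055,.116)),((-.021,-.055,.116),(-.021,.02,.116)),((.021,-.055,.116),(.021,.02,.116))]
else: LF=rect(-.021,.021,.057,.111,.116)[:1]+[((-.021,.057,.116),(-.021,.105,.116)),((.021,.057,.116),(.021,.105,.116))]
(b,fb),(l,fl)=fit(c,EB,(*p[:2],a),(.006,.006,.03)),fit(c,LF,(*x0,a),(.008,.008,.03))
print("brick",b,fb,"\nlead",l,fl,"\nwall FC",fit(c,WALL[1:3],(*x0,a),(.008,.0001,.03)))
X=np.array([np.cos(l[2]),np.sin(l[2])]);Y=np.array([-X[1],X[0]]);d=b[:2]-l[:2];print("brick in bed frame x,y mm:",d@X*1e3,d@Y*1e3)
g=c["image"].copy()
print([w2p(c,(*(l[:2]+x*X+y*Y),.116)).round(0).tolist() for x in(-.021,.021) for y in(.057,.111)],[w2p(c,(*(b[:2]+x*X+n*Y),zb)).round(0).tolist() for x in(-.021,.021)])
E
python3 m.py .11
```

```text
13.25 [0.59934279 0.05192924 0.28057574] [-0.21861246  0.16628709 -1.7525457 ] 0.04174129941472314
tool yaw 0.41677912921411253
brick [0.5992886  0.05326818 0.41800892] -11.782809310913088 
lead [0.60205536 0.05408746 0.42058485] -20.79175241088867 
wall FC (array([0.58947724, 0.05622688, 0.41411324]), np.float64(-22.964988098144534))
brick in bed frame x,y mm: -2.8601409286517767 0.3817769082671044
[[284.0, 140.0], [280.0, 8.0], [376.0, 140.0], [381.0, 8.0]] [[275.0, 145.0], [374.0, 145.0]]
```

```bash
python3 - <<'E'
from h import *
c=dict(np.load("wl.npz"));im=c["image"]
print("columns at rows; gray & (R-B)")
for u in(300,330,360):
    print(u,[int(im[v,u-2:u+3].mean()) for v in range(100,180,2)])
for v in(40,80,110,165,180):
    print(v,[int(im[v-1:v+2,u].mean()) for u in range(256,404,3)])
E
```

```text
columns at rows; gray & (R-B)
300 [111, 112, 111, 111, 110, 112, 111, 111, 109, 111, 109, 111, 180, 201, 175, 159, 148, 192, 192, 160, 96, 80, 79, 147, 171, 191, 196, 197, 196, 196, 195, 196, 196, 196, 195, 195, 195, 194, 194, 195]
330 [109, 111, 110, 113, 110, 110, 111, 110, 111, 111, 110, 110, 110, 110, 104, 92, 97, 109, 152, 197, 129, 80, 81, 96, 106, 108, 110, 110, 109, 110, 110, 110, 111, 110, 111, 105, 85, 85, 107, 110]
360 [193, 134, 109, 109, 110, 111, 111, 111, 109, 111, 110, 112, 111, 108, 102, 92, 98, 113, 113, 118, 105, 81, 82, 101, 103, 109, 111, 110, 109, 108, 110, 110, 111, 110, 110, 111, 110, 111, 110, 111]
40 [183, 184, 184, 187, 189, 187, 184, 184, 188, 144, 182, 188, 190, 189, 187, 187, 188, 188, 188, 189, 188, 188, 187, 187, 188, 187, 187, 187, 186, 188, 187, 186, 187, 186, 186, 186, 187, 184, 185, 185, 168, 162, 204, 205, 202, 202, 198, 174, 168, 169]
80 [105, 111, 111, 112, 112, 113, 108, 109, 108, 93, 101, 110, 111, 110, 112, 110, 112, 109, 103, 140, 181, 197, 193, 193, 194, 192, 192, 190, 190, 192, 190, 192, 191, 189, 190, 190, 190, 190, 189, 188, 160, 209, 204, 205, 204, 200, 204, 206, 205, 206]
110 [189, 181, 188, 189, 188, 188, 191, 187, 188, 196, 96, 111, 112, 109, 111, 111, 110, 110, 112, 113, 68, 110, 112, 111, 111, 112, 112, 109, 111, 111, 109, 110, 112, 110, 110, 110, 110, 109, 111, 108, 77, 206, 204, 204, 203, 205, 204, 205, 205, 202]
165 [190, 189, 183, 189, 194, 161, 151, 146, 188, 197, 197, 197, 196, 196, 195, 194, 195, 195, 195, 188, 107, 109, 110, 110, 110, 110, 110, 108, 110, 111, 110, 109, 112, 112, 111, 112, 110, 110, 103, 104, 104, 127, 139, 137, 137, 136, 141, 108, 104, 108]
180 [107, 109, 106, 108, 111, 106, 107, 135, 182, 197, 196, 194, 195, 195, 194, 195, 194, 162, 111, 110, 111, 111, 110, 109, 110, 110, 109, 111, 110, 110, 110, 107, 107, 110, 110, 111, 109, 108, 99, 110, 105, 123, 137, 138, 137, 136, 113, 108, 103, 107]
```

>>> arm_command(increments=[[0,0.006,0,0,0,0],[0,0.0125,0,0,0,-0.0007],[0,0.0125,0,0,0,-0.0007],[0,0.0125,0,0,0,-0.0007],[0,0.0125,0,0,0,-0.0007]])

```text
t: 13.92
tool_pos: [0.6023, 0.053, 0.2828]
orientation: [1.71, 2.634, 0.001]
force: [-0.3, -0.3, -2.4]
opening: 0.0421
gripper_force: 35.0
```

```bash
sed -i 's/x0=np.array(.*/x0=np.array([.6002,.0582])/; s/(\*x0,a),(.008,.008,.03))$/(*x0,a),(.004,.003,.02))/' m.py; python3 m.py .11; python3 - <<'E'
from h import *
c=dict(np.load("wl.npz"));im=c["image"]
for u in(310,345):
    print(u,[int(im[v,u-2:u+3].mean()) for v in range(116,160,2)])
for v in(30,60,100,152,158):
    print(v,"L",[int(im[v-1:v+2,u].mean()) for u in range(264,296,2)],"R",[int(im[v-1:v+2,u].mean()) for u in range(360,392,2)])
# sharp fit of lead edges: separate side edges by max |grad| near prediction
t=dict(np.load("t6.npz"))
E
```

```text
13.925 [0.60232834 0.05302718 0.28284844] [-0.26737435 -0.32921394 -2.40772374] 0.04206694043271485
tool yaw 0.41907505336863976
brick [0.60237161 0.05401521 0.40776247] -11.376845626831054 
lead [0.60079675 0.05729662 0.42294444] -21.36286047363281 
wall FC (array([0.59212686, 0.05881525, 0.4156907 ]), np.float64(-21.573560417175294))
brick in bed frame x,y mm: 0.08925073949554557 -3.638658711619363
[[277.0, 131.0], [272.0, 0.0], [368.0, 131.0], [372.0, -0.0]] [[274.0, 146.0], [372.0, 145.0]]
310 [109, 111, 111, 111, 110, 108, 96, 98, 199, 191, 191, 193, 113, 80, 76, 146, 170, 190, 196, 197, 196, 195]
345 [113, 110, 112, 111, 112, 109, 99, 84, 113, 112, 110, 112, 95, 80, 79, 97, 106, 109, 109, 112, 110, 110]
30 L [189, 184, 183, 186, 186, 146, 164, 179, 187, 187, 187, 186, 189, 187, 188, 187] R [185, 184, 184, 183, 160, 120, 205, 191, 178, 160, 164, 169, 169, 167, 167, 169]
60 L [191, 192, 187, 186, 187, 194, 112, 171, 194, 193, 191, 192, 191, 192, 192, 192] R [188, 189, 187, 178, 156, 164, 187, 186, 186, 187, 183, 203, 204, 201, 207, 203]
100 L [122, 105, 109, 109, 110, 109, 104, 95, 106, 111, 112, 111, 110, 112, 109, 110] R [150, 180, 190, 174, 130, 211, 206, 206, 205, 207, 205, 205, 201, 207, 204, 208]
152 L [188, 190, 186, 191, 189, 189, 147, 173, 195, 198, 198, 197, 197, 198, 198, 197] R [111, 111, 110, 112, 112, 102, 91, 107, 103, 137, 128, 112, 136, 123, 113, 140]
158 L [189, 187, 186, 192, 189, 191, 144, 170, 191, 197, 197, 196, 198, 196, 195, 197] R [110, 110, 110, 110, 109, 102, 91, 107, 103, 138, 137, 137, 138, 133, 139, 140]
```

>>> arm_command(increments=[[0.005,0,0.01,0,0,0],[0.01,-0.001,0.02,0,0,0],[0.015,-0.001,0.03,0,0,0],[0.016,-0.001,0.04,0,0,0],[0.016,-0.001,0.046,0,0,0]])

```text
t: 14.6
tool_pos: [0.6008, 0.0559, 0.2733]
orientation: [1.71, 2.635, 0.001]
force: [-0.3, -0.3, -2.0]
opening: 0.0418
gripper_force: 35.0
```

```bash
python3 m.py .11; python3 - <<'E'
from h import *
c=dict(np.load("wl.npz"));im=c["image"]
for u in(310,345):
    print(u,[int(im[v,u-2:u+3].mean()) for v in range(116,160,2)])
for v in(30,100,152,158):
    print(v,"L",[int(im[v-1:v+2,u].mean()) for u in range(264,296,2)],"R",[int(im[v-1:v+2,u].mean()) for u in range(360,392,2)])
E
```

```text
14.6 [0.60077983 0.05591204 0.27328386] [-0.29617594 -0.32780553 -2.0135085 ] 0.0417944001758916
tool yaw 0.4191578489136375
brick [0.60082449 0.05686047 0.41026578] -11.09047412109375 
lead [0.60171904 0.05504048 0.42235895] -19.85027810668945 
wall FC (array([0.59264662, 0.06003103, 0.4162533 ]), np.float64(-20.584789375305178))
brick in bed frame x,y mm: -0.0699025715019781 2.0267443786832655
[[275.0, 145.0], [270.0, 7.0], [372.0, 145.0], [376.0, 7.0]] [[274.0, 146.0], [373.0, 145.0]]
310 [93, 110, 111, 110, 111, 110, 109, 110, 104, 173, 171, 130, 128, 78, 78, 146, 169, 185, 196, 196, 196, 195]
345 [109, 111, 112, 110, 110, 111, 110, 113, 111, 108, 99, 83, 98, 81, 80, 99, 107, 108, 111, 110, 109, 110]
30 L [184, 182, 184, 189, 139, 127, 187, 187, 187, 187, 186, 187, 187, 188, 186, 188] R [185, 184, 184, 183, 183, 179, 158, 112, 192, 171, 160, 160, 166, 167, 167, 167]
100 L [110, 111, 111, 109, 109, 94, 101, 104, 111, 110, 111, 109, 111, 113, 90, 60] R [150, 153, 187, 193, 189, 140, 126, 209, 206, 205, 207, 205, 205, 205, 203, 206]
152 L [187, 185, 192, 188, 187, 188, 148, 174, 194, 197, 198, 197, 198, 197, 196, 197] R [110, 110, 110, 110, 110, 104, 91, 106, 106, 107, 107, 105, 108, 106, 104, 105]
158 L [186, 185, 190, 189, 188, 186, 149, 171, 192, 198, 197, 196, 196, 196, 198, 196] R [110, 110, 109, 109, 108, 103, 90, 107, 105, 107, 111, 128, 139, 137, 135, 137]
```

>>> arm_command(increments=[[0.002,0,0.003,0,0,0],[0.004,-0.001,0.006,0,0,0],[0.004,-0.001,0.009,0,0,0],[0.004,-0.001,0.012,0,0,0],[0.004,-0.001,0.014,0,0,0]])

```text
t: 15.28
tool_pos: [0.6003, 0.0565, 0.2707]
orientation: [1.71, 2.634, 0.001]
force: [0.7, -0.2, -2.4]
opening: 0.0419
gripper_force: 35.0
```

>>> arm_command(increments=[[0,0,0.002,0,0,0],[0,0,0.004,0,0,0],[0,0,0.006,0,0,0],[0,0,0.008,0,0,0],[0,0,0.008,0,0,0]])

```text
t: 15.9
tool_pos: [0.6005, 0.0566, 0.27]
orientation: [1.71, 2.634, 0.002]
force: [-4.0, -0.0, 4.3]
opening: 0.0418
gripper_force: 35.0
```

```bash
python3 m.py .11|head -3; python3 - <<'E'
from h import *
c=dict(np.load("wl.npz"));im=c["image"];print(c["cx"],c["cy"])
for u in(305,310,345,350,360):
    print(u,[int(im[v,u-2:u+3].mean()) for v in range(130,156)])
for v in(30,60,110,152,158):
    print(v,"L",[int(im[v-1:v+2,u].mean()) for u in range(266,284)],"R",[int(im[v-1:v+2,u].mean()) for u in range(362,382)])
E
```

```text
15.9 [0.60047038 0.05657903 0.26999642] [-4.01258639 -0.03769311  4.31226116] 0.041792348827031
tool yaw 0.41915854375895356
brick [0.60062178 0.05767467 0.41009909] -12.0782373046875 
323.88805159671637 198.0709612608474
305 [196, 196, 195, 195, 195, 196, 192, 180, 166, 161, 139, 93, 74, 80, 80, 106, 148, 165, 166, 168, 185, 196, 195, 195, 195, 195]
310 [132, 175, 195, 197, 195, 196, 193, 182, 170, 159, 135, 83, 76, 79, 77, 107, 145, 164, 171, 180, 190, 196, 196, 194, 195, 194]
345 [109, 110, 111, 109, 110, 111, 107, 102, 98, 94, 86, 77, 80, 81, 80, 83, 112, 147, 169, 179, 191, 187, 145, 114, 106, 108]
350 [109, 110, 108, 109, 108, 111, 106, 102, 96, 92, 86, 77, 79, 79, 81, 86, 98, 102, 114, 134, 173, 196, 196, 191, 163, 127]
360 [110, 110, 109, 109, 109, 109, 106, 102, 98, 93, 83, 78, 82, 79, 80, 86, 98, 104, 105, 106, 107, 109, 110, 134, 174, 192]
30 L [184, 184, 185, 179, 141, 144, 141, 129, 171, 188, 187, 185, 185, 185, 186, 185, 186, 186] R [183, 184, 183, 182, 182, 184, 182, 183, 183, 179, 168, 156, 144, 110, 175, 193, 178, 168, 161, 156]
60 L [183, 185, 187, 186, 193, 144, 91, 106, 136, 146, 177, 187, 192, 192, 191, 190, 191, 190] R [187, 185, 187, 186, 186, 186, 185, 188, 183, 174, 164, 153, 120, 170, 187, 183, 186, 184, 184, 186]
110 L [190, 186, 185, 186, 186, 187, 195, 147, 85, 97, 104, 107, 109, 111, 108, 110, 112, 108] R [111, 110, 111, 111, 111, 110, 107, 110, 102, 102, 80, 160, 201, 206, 206, 204, 203, 204, 205, 204]
152 L [188, 189, 189, 187, 186, 186, 185, 184, 189, 172, 144, 155, 172, 182, 193, 198, 197, 196] R [108, 107, 111, 108, 109, 109, 108, 106, 103, 100, 88, 97, 107, 107, 105, 104, 105, 107, 106, 105]
158 L [186, 190, 190, 187, 186, 187, 184, 184, 187, 192, 150, 142, 170, 181, 191, 197, 197, 195] R [194, 198, 182, 132, 105, 110, 108, 103, 103, 98, 89, 99, 106, 106, 105, 103, 106, 105, 103, 111]
```

Gap is about 2 mm, lateral offset about 0.5 mm or less, and the brick is in contact. Releasing.

>>> arm_command(increments=[[0,0,0,0,0,0],[0,0,0,0,0,0],[0,0,0,0,0,0],[0,0,0,0,0,0],[0,0,-0.02,0,0,0]], fingers=-0.5)

```text
t: 16.58
tool_pos: [0.6001, 0.0565, 0.2728]
orientation: [-1.711, -2.635, -0.0]
force: [0.5, -1.4, 1.0]
opening: 0.0697
gripper_force: 0.0
```

>>> arm_command(increments=[[0,0,-0.08,0,0,0],[0,0,-0.2,0,0,0],[0,0,-0.32,0,0,0],[0,0,-0.4,0,0,0],[0,0,-0.4,0,0,0]], fingers=-1)

```text
t: 17.2
tool_pos: [0.6008, 0.0565, 0.3554]
orientation: [1.709, 2.632, 0.004]
force: [0.7, 0.1, -1.0]
opening: 0.0931
gripper_force: 0.0
```

```bash
python3 - <<'E'
from h import *
s=read_state();p=s["tool_pos"];print(s["t"],p,s["force"],s["opening"])
c=read_camera("wrist");np.savez("w8.npz",**c)
x0=(.6005,.0575,.419)
# whole brick now: top z .116, and lead half; marks vs pointer unaffected check later from top cam
print("lead",fit(c,[((-.021,.057,.116),(.021,.057,.116)),((-.021,.057,.116),(-.021,.105,.116)),((.021,.057,.116),(.021,.105,.116))],x0,(.004,.004,.02)))
print("whole",fit(c,[((-.021,.055,.116),(.021,.055,.116)),((-.021,-.02,.116),(-.021,.055,.116)),((.021,-.02,.116),(.021,.055,.116))],x0,(.004,.004,.02)))
plan([((.575,-.02,.35),18),((.542,-.13,.33),8),((.5106,-.2056,.30),2.4),((.5106,-.2056,.198),2.4)])
E
```

```text
17.2 [0.6008367  0.05652357 0.35544132] [ 0.69351285  0.05527019 -0.9522891 ] 0.09312185407169553
lead (array([0.60131259, 0.05552354, 0.42068266]), np.float64(-21.767094818115233))
whole (array([0.60075946, 0.05741598, 0.41967955]), np.float64(-28.77977758026123))
[-0.2978 -0.2719  0.0186] [0.0007 0.0002 0.0334]
[-0.4721 -0.3269  0.1   ] [0.     0.     0.0556]
[-0.3525 -0.2081  0.15  ] [0.     0.     0.0311]
[0.   0.   0.51] [0. 0. 0.]
```

>>> arm_command(increments=[[-0.06,-0.05,0,0,0,0.006],[-0.13,-0.12,0,0,0,0.013],[-0.2,-0.18,0.01,0,0,0.02],[-0.3,-0.27,0.018,0,0,0.033],[-0.42,-0.36,0.04,0,0,0.045]])

```text
t: 17.88
tool_pos: [0.5679, -0.0513, 0.3449]
orientation: [1.895, 2.505, 0.001]
force: [-0.3, -0.3, -0.8]
opening: 0.0931
gripper_force: 0.0
```

>>> arm_command(increments=[[-0.12,-0.09,0.02,0,0,0.01],[-0.24,-0.17,0.06,0,0,0.025],[-0.36,-0.25,0.1,0,0,0.04],[-0.48,-0.32,0.14,0,0,0.055],[-0.6,-0.4,0.18,0,0,0.065]])

```text
t: 18.5
tool_pos: [0.5236, -0.1887, 0.3084]
orientation: [2.142, 2.298, 0.001]
force: [0.1, -0.2, -0.7]
opening: 0.0928
gripper_force: 0.0
```

```bash
python3 - <<'E'
from h import *
s=read_state();p=s["tool_pos"];print(s["t"],p)
c=read_camera("wrist");t=dict(np.load("t5.npz"))
S=rect(-.021,.021,-.027,.027,.044)
print("half top",fit(t,S,(.5106,-.2056,.042)),"wrist",fit(c,S[1:],(.5106,-.2056,.042)))
plan([((.5106,-.2056,.25),2.4),((.5106,-.2056,.198),2.4)])
E
```

```text
18.5 [ 0.52355687 -0.18868669  0.30841249]
half top (array([ 0.51250087, -0.20737668,  0.02547649]), np.float64(-22.54697904968262)) wrist (array([ 0.5121316 , -0.19993989,  0.03368395]), np.float64(-13.391981094360352))
[-0.0675 -0.0629  0.2859] [-0.0005  0.0002  0.0082]
[0.   0.   0.26] [0. 0. 0.]
```

>>> arm_command(increments=[[-0.067,-0.056,0.03,0,0,0.009],[-0.067,-0.056,0.15,0,0,0.009],[-0.067,-0.056,0.3,0,0,0.009],[-0.067,-0.056,0.42,0,0,0.009],[-0.067,-0.056,0.46,0,0,0.009]])

```text
t: 19.18
tool_pos: [0.5134, -0.2008, 0.2151]
orientation: [-2.17, -2.268, 0.0]
force: [-0.2, -0.1, 0.5]
opening: 0.0928
gripper_force: 0.0
```

```bash
python3 - <<'E'
from h import *
s=read_state();p=s["tool_pos"];print(s["t"],p)
c=read_camera("wrist");S=rect(-.021,.021,-.027,.027,.044)
for b in((.006,.009,.03),):print("wrist",fit(c,S[1:],(.512,-.2055,.03),b),fit(c,[S[2]],(.512,-.2055,.03),(.0005,.009,.03)))
u=w2p(c,(.512,-.2055+.027,.044)).round().astype(int);print(u)
for k in(-15,15):print([int(c["image"][v,u[0]+k-2:u[0]+k+3].mean()) for v in range(u[1]-24,u[1]+24,2)])
plan([((.512,-.2055,.198),2)])
E
```

```text
19.175 [ 0.51335038 -0.20078575  0.21509769]
wrist (array([ 0.51249908, -0.19663403,  0.03208147]), np.float64(-10.597142807006836)) (array([ 0.51339253, -0.19662283,  0.01281305]), np.float64(-4.230304458618164))
[323 211]
[109, 108, 110, 104, 75, 79, 80, 81, 83, 82, 80, 83, 99, 106, 106, 107, 108, 107, 107, 109, 107, 108, 106, 107]
[109, 110, 109, 111, 82, 81, 80, 79, 80, 82, 82, 81, 95, 104, 107, 107, 107, 108, 106, 107, 109, 84, 94, 108]
[-0.0233 -0.0084  0.0852] [-0.0005 -0.0005  0.0031]
```

>>> arm_command(increments=[[-0.023,-0.008,0.02,0,0,0.003],[-0.023,-0.008,0.05,0,0,0.003],[-0.023,-0.008,0.075,0,0,0.003],[-0.023,-0.008,0.085,0,0,0.003],[-0.023,-0.008,0.085,0,0,0.003]], fingers=0)

```text
t: 19.85
tool_pos: [0.5132, -0.2056, 0.1998]
orientation: [2.181, 2.261, 0.001]
force: [-1.1, 0.2, 0.2]
opening: 0.0489
gripper_force: 0.0
```

>>> arm_command(increments=[[0,0,0,0,0,0],[0,0,0,0,0,0],[0,0,0,0,0,0],[0,0,0,0,0,0],[0,0,0,0,0,0]], fingers=1, force=30)

```text
t: 20.48
tool_pos: [0.5132, -0.2057, 0.2]
orientation: [2.181, 2.261, 0.001]
force: [0.3, 0.9, 0.8]
opening: 0.0418
gripper_force: 30.0
```

```bash
python3 - <<'E'
from h import *
s=read_state();p=s["tool_pos"];print(s["t"],p,s["force"],s["opening"])
a=.42;X=np.array([np.cos(a),np.sin(a)]);Y=np.array([-X[1],X[0]]);t=np.array([.6006,.0572])-.094*Y;print(t)
plan([((.512,-.2055,.33),2),((.58,-.12,.33),14),((*t,.33),24.05),((*t,.284),24.05)])
E
```

```text
20.475 [ 0.51324183 -0.20566256  0.20004735] [0.28539302 0.88230035 0.76383419] 0.04183185769597321
[ 0.63892948 -0.02863036]
[ 0.0012 -0.0055 -0.6498] [ 0.0003 -0.0001  0.0003]
[0.4154 0.3547 0.    ] [ 0.      0.     -0.0667]
[0.372  0.3964 0.    ] [ 0.      0.     -0.0558]
[0.   0.   0.23] [0. 0. 0.]
```

>>> arm_command(increments=[[0,0,-0.03,0,0,0],[0,0,-0.12,0,0,0],[0,0,-0.3,0,0,0],[0,0,-0.5,0,0,0],[0,0,-0.65,0,0,0]])

```text
t: 21.1
tool_pos: [0.5133, -0.2058, 0.3334]
orientation: [2.179, 2.258, 0.003]
force: [0.5, 0.3, -1.5]
opening: 0.0417
gripper_force: 30.0
```

>>> arm_command(increments=[[0.05,0.04,0,0,0,-0.01],[0.14,0.12,0,0,0,-0.025],[0.23,0.2,0,0,0,-0.04],[0.33,0.28,0,0,0,-0.055],[0.415,0.355,0,0,0,-0.067]])

```text
t: 21.72
tool_pos: [0.5814, -0.1186, 0.3285]
orientation: [-1.927, -2.479, -0.0]
force: [0.2, -0.6, -2.1]
opening: 0.0421
gripper_force: 30.0
```

>>> arm_command(increments=[[0.09,0.1,0,0,0,-0.014],[0.18,0.2,0,0,0,-0.028],[0.27,0.29,0,0,0,-0.042],[0.34,0.37,0,0,0,-0.056],[0.372,0.396,0,0,0,-0.056]])

```text
t: 22.35
tool_pos: [0.6403, -0.0275, 0.3295]
orientation: [-1.704, -2.639, -0.001]
force: [-0.1, 0.1, -1.6]
opening: 0.0415
gripper_force: 30.0
```

```bash
python3 - <<'E'
from h import *
s=read_state();p=s["tool_pos"];print(s["t"],p,s["force"],s["opening"])
plan([((.6389,-.0286,.286),24.05)])
E
```

```text
22.35 [ 0.64025051 -0.02745561  0.32946195] [-0.09765486  0.07806741 -1.64404213] 0.04154660752890433
[-0.0025 -0.0086  0.2173] [ 0.0001 -0.0001  0.0014]
```

>>> arm_command(increments=[[-0.002,-0.008,0.02,0,0,0.0014],[-0.002,-0.008,0.08,0,0,0.0014],[-0.002,-0.008,0.15,0,0,0.0014],[-0.002,-0.008,0.2,0,0,0.0014],[-0.002,-0.008,0.22,0,0,0.0014]])

```text
t: 22.98
tool_pos: [0.638, -0.03, 0.2846]
orientation: [-1.712, -2.632, 0.0]
force: [0.2, -0.3, -1.5]
opening: 0.0419
gripper_force: 30.0
```

```bash
cat > n.py <<'E'
from h import *
s=read_state();p=s["tool_pos"];print(s["t"],p,s["force"],s["opening"])
M=R.from_rotvec(s["orientation"]).as_matrix();a=np.arctan2(M[1,1],M[0,1]);print("tool yaw",a)
c=read_camera("wrist");np.savez("wl.npz",**c);im=c["image"]
zt=p[2]-.196+.04;X=M[:2,1];Y=M[:2,0]
r=[w2p(c,(*(p[:2]+k*X+.027*Y),zt)).round(1) for k in(-.021,.021)]
b0=np.array([.6006,.0572]);r2=[w2p(c,(*(b0+k*X-.055*Y),.116)).round(1) for k in(-.021,.021)]
print("half end expected",r,"whole end expected",r2)
v0,v1=int(r2[0][1]),int(r[0][1])
for u in(305,320,345,360):print(u,"from",v0-14,[int(im[v,u-2:u+3].mean()) for v in range(v0-14,v1+16)])
def edges(v,z):
    g=cv2.GaussianBlur(im.astype(np.float32).mean(2),(0,0),.7)[v-3:v+4].mean(0)
    print("row",v,"L255",g[255:295].astype(int).tolist(),"R355",g[355:395].astype(int).tolist())
for v in(v0-60,v0-25,v1+10,v1+18):edges(v,0)
S=[((-.021,-.055,.116),(.021,-.055,.116)),((-.021,-.055,.116),(-.021,.02,.116)),((.021,-.055,.116),(.021,.02,.116))]
print("whole",fit(c,S,(*b0,a),(.004,.003,.02)))
S=[((-.021,.027,zt),(.021,.027,zt)),((-.021,.002,zt),(-.021,.027,zt)),((.021,.002,zt),(.021,.027,zt))]
print("half",fit(c,S,(*p[:2],a),(.004,.003,.01)))
E
python3 n.py
```

```text
22.975 [ 0.6379892  -0.02998136  0.28459306] [ 0.17171194 -0.30574745 -1.53638974] 0.041858861848014045
tool yaw 0.41743465198330737
half end expected [array([277., 210.]), array([369.6, 209.9])] whole end expected [array([282.3, 177.3]), array([369.2, 177.2])]
305 from 163 [199, 198, 198, 199, 198, 198, 199, 199, 197, 187, 174, 159, 131, 101, 115, 113, 116, 115, 115, 115, 115, 113, 115, 114, 114, 113, 117, 111, 90, 82, 82, 84, 84, 85, 84, 84, 83, 86, 84, 84, 83, 85, 86, 84, 84, 92, 106, 108, 108, 111, 111, 114, 112, 113, 111, 113, 111, 112, 111, 112, 111, 112, 111]
320 from 163 [197, 197, 197, 198, 198, 199, 194, 193, 186, 164, 148, 125, 112, 104, 115, 114, 114, 114, 114, 114, 115, 114, 114, 116, 113, 114, 116, 113, 98, 80, 83, 85, 84, 83, 83, 83, 85, 84, 85, 84, 85, 83, 84, 86, 87, 90, 102, 107, 108, 109, 111, 110, 113, 112, 111, 112, 112, 111, 111, 112, 113, 112, 112]
345 from 163 [113, 113, 112, 113, 111, 114, 112, 114, 111, 108, 103, 96, 97, 109, 114, 115, 116, 115, 113, 113, 115, 113, 115, 114, 116, 113, 115, 117, 104, 80, 82, 84, 84, 84, 83, 85, 82, 86, 83, 83, 86, 85, 83, 86,
[... 1545 characters left out ...]
 109, 110, 117, 128, 137, 143, 144, 143, 138, 136, 139, 145, 145, 141, 138, 138, 142, 143, 143, 144, 144, 140, 138]
row 228 L255 [137, 138, 138, 135, 132, 128, 126, 126, 123, 121, 120, 117, 116, 117, 116, 114, 110, 108, 108, 108, 106, 102, 100, 97, 94, 98, 106, 109, 110, 111, 112, 111, 111, 111, 112, 112, 112, 112, 111, 112] R355 [112, 112, 112, 112, 112, 111, 111, 112, 112, 112, 110, 106, 104, 100, 96, 98, 101, 101, 100, 100, 104, 110, 114, 117, 117, 119, 119, 122, 126, 127, 127, 130, 133, 136, 137, 140, 141, 139, 137, 134]
whole (array([0.6004638 , 0.05833594, 0.41650054]), np.float64(-26.27558821105957))
half (array([ 0.63804731, -0.02941442,  0.41391138]), np.float64(-7.997507736206055))
```

>>> arm_command(increments=[[0.01,0.0065,0.01,0,0,0],[0.02,0.0065,0.02,0,0,0],[0.03,0.0065,0.03,0,0,-0.0005],[0.04,0.0065,0.04,0,0,-0.0005],[0.042,0.0065,0.05,0,0,-0.0005]])

```text
t: 23.65
tool_pos: [0.6362, -0.0213, 0.2761]
orientation: [1.71, 2.635, 0.001]
force: [-0.2, 0.5, -1.1]
opening: 0.0422
gripper_force: 30.0
```

```bash
python3 n.py
```

```text
23.65 [ 0.63621665 -0.02134921  0.27606107] [-0.18341662  0.54574586 -1.08608385] 0.042219347159076014
tool yaw 0.41959317404848706
half end expected [array([276.4, 209.7]), array([369. , 209.6])] whole end expected [array([276.2, 198.5]), array([366.9, 198.4])]
305 from 184 [168, 163, 149, 152, 148, 128, 113, 107, 109, 104, 99, 94, 87, 82, 82, 82, 81, 83, 81, 81, 82, 81, 83, 84, 92, 99, 105, 105, 105, 109, 110, 108, 108, 108, 109, 110, 108, 109, 109, 110, 109]
320 from 184 [110, 110, 109, 110, 110, 108, 109, 111, 108, 105, 100, 94, 88, 81, 81, 82, 83, 82, 82, 83, 82, 81, 82, 83, 91, 99, 105, 106, 107, 109, 110, 110, 110, 108, 109, 108, 110, 109, 109, 110, 109]
345 from 184 [108, 108, 109, 113, 109, 110, 110, 111, 107, 106, 100, 96, 86, 78, 81, 85, 83, 81, 82, 82, 81, 81, 82, 82, 86, 98, 104, 105, 106, 108, 109, 109, 108, 109, 109, 108, 111, 108, 109, 108, 109]
360 from 184 [109, 110, 109, 110, 111, 108, 107, 109, 109, 107, 99, 97, 89, 80, 82, 82, 82, 82, 82, 82, 83, 83, 82, 84, 85, 97, 103, 105, 106, 106, 110, 109, 110, 109, 110, 109, 109, 108, 109, 110, 110]
row 138 L255 [197, 198,
[... 1105 characters left out ...]
100, 107, 108, 108, 107, 106, 107, 108, 108, 109, 110, 110, 110, 108, 107, 111, 114, 112, 109, 109, 110, 114, 116, 115, 112]
row 227 L255 [116, 112, 108, 106, 106, 109, 115, 122, 125, 130, 134, 137, 143, 144, 129, 109, 102, 100, 100, 99, 99, 99, 98, 97, 93, 96, 102, 105, 107, 108, 109, 109, 109, 109, 109, 109, 109, 109, 110, 109] R355 [108, 109, 110, 109, 108, 109, 109, 109, 109, 109, 107, 105, 101, 97, 92, 94, 97, 98, 98, 98, 99, 100, 104, 113, 118, 121, 124, 127, 128, 128, 131, 133, 135, 137, 140, 142, 143, 141, 141, 141]
whole (array([0.60018572, 0.05880836, 0.42278264]), np.float64(-23.033690414428712))
half (array([ 0.63654143, -0.02069947,  0.40868244]), np.float64(-7.937755111694337))
```

>>> arm_command(increments=[[0.004,-0.003,0.004,0,0,0],[0.008,-0.005,0.008,0,0,0],[0.012,-0.005,0.011,0,0,0],[0.013,-0.005,0.013,0,0,0],[0.013,-0.005,0.014,0,0,0]])

```text
t: 24.32
tool_pos: [0.6343, -0.0196, 0.2733]
orientation: [1.71, 2.635, 0.001]
force: [-0.0, 1.1, -1.3]
opening: 0.0421
gripper_force: 30.0
```

```bash
python3 n.py
```

```text
24.325 [ 0.63430951 -0.01957636  0.27332989] [-0.01456288  1.06660255 -1.32323118] 0.042067644824379725
tool yaw 0.41943471690303225
half end expected [array([276.4, 209.7]), array([369. , 209.6])] whole end expected [array([277.7, 205. ]), array([369.8, 204.9])]
305 from 191 [104, 109, 110, 109, 110, 109, 109, 109, 108, 103, 98, 87, 74, 82, 82, 82, 82, 91, 100, 104, 104, 106, 106, 110, 109, 107, 107, 109, 109, 108, 109, 108, 109, 109]
320 from 191 [108, 108, 109, 107, 108, 109, 110, 108, 108, 103, 97, 87, 77, 80, 83, 80, 82, 89, 100, 103, 105, 106, 107, 110, 107, 109, 108, 108, 109, 109, 108, 109, 108, 108]
345 from 191 [108, 110, 109, 110, 107, 109, 108, 110, 108, 102, 98, 89, 77, 81, 82, 81, 82, 86, 96, 103, 104, 104, 108, 109, 108, 110, 110, 108, 109, 108, 108, 108, 109, 108]
360 from 191 [108, 107, 108, 108, 110, 110, 107, 108, 109, 103, 97, 89, 80, 81, 80, 82, 81, 86, 96, 102, 105, 107, 108, 107, 108, 110, 109, 108, 109, 107, 107, 108, 109, 109]
row 145 L255 [193, 196, 197, 197, 198, 200, 201, 199, 197, 198, 200, 202, 203, 202, 200, 198, 197, 196, 196, 196, 195, 175, 157, 156, 
[... 992 characters left out ...]
, 100, 106, 107, 107, 106, 106, 107, 106, 107, 108, 108, 106, 105, 106, 107, 107, 105, 105, 106, 106, 106, 106, 108, 109, 108]
row 227 L255 [110, 110, 112, 113, 119, 126, 133, 135, 137, 143, 148, 155, 155, 143, 124, 107, 102, 100, 100, 99, 98, 98, 97, 95, 91, 96, 102, 105, 107, 108, 108, 109, 108, 108, 109, 109, 109, 109, 108, 108] R355 [109, 109, 109, 108, 108, 108, 108, 109, 109, 109, 107, 104, 101, 97, 92, 93, 97, 98, 98, 99, 100, 99, 99, 105, 110, 114, 116, 120, 125, 128, 128, 126, 127, 132, 137, 138, 137, 139, 138, 138]
whole (array([0.60011086, 0.05900499, 0.42053661]), np.float64(-22.94428479766846))
half (array([ 0.63458513, -0.01890194,  0.40389088]), np.float64(-7.886334274291992))
```

>>> arm_command(increments=[[0,0,0.002,0,0,0],[0,0,0.004,0,0,0],[0,0,0.006,0,0,0],[0,0,0.008,0,0,0],[0,0,0.008,0,0,0]])

```text
t: 25.0
tool_pos: [0.6343, -0.0196, 0.2721]
orientation: [1.71, 2.635, 0.001]
force: [-2.6, -1.4, 1.8]
opening: 0.0417
gripper_force: 30.0
```

>>> arm_command(increments=[[0,0,0.002,0,0,0],[0,0,0.003,0,0,0],[0,0,0.004,0,0,0],[0,0,0.004,0,0,0],[0,0,0.004,0,0,0]])

```text
t: 25.62
tool_pos: [0.6343, -0.0196, 0.2721]
orientation: [1.71, 2.635, 0.001]
force: [-6.4, 0.7, 8.2]
opening: 0.0419
gripper_force: 30.0
```

Contact is made, so I'll release and retreat.

>>> arm_command(increments=[[0,0,0,0,0,0],[0,0,0,0,0,0],[0,0,0,0,0,0],[0,0,0,0,0,0],[0,0,-0.02,0,0,0]], fingers=-0.5)

```text
t: 26.25
tool_pos: [0.6341, -0.0195, 0.2745]
orientation: [-1.71, -2.635, -0.001]
force: [-0.9, -0.1, 0.3]
opening: 0.0696
gripper_force: 0.0
```

>>> arm_command(increments=[[0,0,-0.08,0,0,0],[0,0,-0.2,0,0,0],[0,0,-0.35,0,0,0],[0,0,-0.5,0,0,0],[0,0,-0.6,0,0,0]])

```text
t: 26.88
tool_pos: [0.6345, -0.0196, 0.3982]
orientation: [1.708, 2.632, 0.004]
force: [0.3, -0.0, -0.2]
opening: 0.0696
gripper_force: 0.0
```

>>> arm_command(increments=[[-0.15,-0.1,0,0,0,0],[-0.3,-0.2,0,0,0,0],[-0.5,-0.3,0,0,0,0],[-0.7,-0.4,0,0,0,0],[-0.9,-0.5,0,0,0,0]])

```text
t: 27.5
tool_pos: [0.6159, -0.2261, 0.3953]
orientation: [1.71, 2.635, 0.001]
force: [0.3, -0.1, 0.1]
opening: 0.0696
gripper_force: 0.0
```

```bash
python3 - <<'E'
from h import *
s=read_state();print(s["t"],s["tool_pos"],s["opening"])
t=read_camera("top");np.savez("t9.npz",**t);o=dict(np.load("t5.npz"))
d=np.abs(t["image"].astype(int)-o["image"]).max(2)
print("rim/pointer diff",d[255:290,200:300].max(),d[255:290,200:300].mean(),"| tin,T,marker diff",d[140:180,265:440].mean())
x0=(.6,.057,.418)
full=rect(-.021,.021,-.111,.111,.116)
print("course2 outline",fit(t,full,x0,(.008,.008,.03)))
L=rect(-.021,.021,.057,.111,.116)
print("lead(t5)",fit(o,WALL,(.598,.056,.418),(.006,.006,.02)),"lead now",fit(t,L[1:],x0,(.006,.006,.02)))
print("whole",fit(t,rect(-.021,.021,-.055,.055,.116)[1::2],x0,(.006,.0001,.02)),"half",fit(t,[k for i,k in enumerate(rect(-.021,.021,-.111,-.057,.116)) if i!=2],x0,(.006,.006,.02)))
# pointer registration: phase correlation of rim region between "reads 60" picture and now
f=lambda c:np.float32(cv2.cvtColor(c["image"],cv2.COLOR_RGB2GRAY)[235:285,200:300])
print(cv2.phaseCorrelate(f(o),f(t)))
E
```

```text
27.5 [ 0.61591009 -0.22607257  0.39532638] 0.06960650003195727
rim/pointer diff 145 23.892285714285713 | tin,T,marker diff 71.40771428571429
course2 outline (array([0.59709098, 0.05773345, 0.4204704 ]), np.float64(-73.43461569213868))
lead(t5) (array([0.59754411, 0.05614452, 0.41873421]), np.float64(-82.34636187744141)) lead now (array([0.5991016 , 0.05471934, 0.42927619]), np.float64(-21.38928762817383))
whole (array([0.59704011, 0.05706208, 0.41349937]), np.float64(-33.12055755615234)) half (array([0.59882613, 0.05815538, 0.3950109 ]), np.float64(-19.37888639831543))
((-0.021126143745163972, -0.12385268940284178), 0.7287969081878662)
```

>>> arm_command(increments=[[-0.2,-0.2,0,0,0,0],[-0.4,-0.4,0,0,0,0],[-0.6,-0.6,0,0,0,0],[-0.6,-0.8,0,0,0,0],[-0.6,-0.9,0,0,0,0]])

```text
t: 28.18
tool_pos: [0.4991, -0.4087, 0.3947]
orientation: [1.713, 2.633, 0.001]
force: [0.4, -0.2, 0.6]
opening: 0.0697
gripper_force: 0.0
```

```bash
python3 - <<'E'
from h import *
s=read_state();print(s["t"],s["tool_pos"],s["q"].round(2))
t=read_camera("top");c=read_camera("side");o=dict(np.load("t5.npz"))
# profiles along wall y through the -Y end and the joints, z=.116, averaged over x
def prof(c,X0,ys,z,xs,a=.419):
    X=np.array([np.cos(a),np.sin(a)]);Y=np.array([-X[1],X[0]]);g=np.float32(cv2.cvtColor(c["image"],cv2.COLOR_RGB2GRAY));r=[]
    for y in ys:
        u=np.float32([w2p(c,(*(X0+x*X+y*Y),z)) for x in xs]);r.append(int(cv2.remap(g,u[:,:1],u[:,1:],1).mean()))
    return r
X0=np.array([.5975,.0562]);xs=np.linspace(-.015,.015,15)
print("end -119..-103",prof(t,X0,np.arange(-.119,-.102,.001),.116,xs),"before, course1",prof(o,X0,np.arange(-.119,-.102,.001),.076,xs))
print("joint -64..-48",prof(t,X0,np.arange(-.064,-.047,.001),.116,xs));print("joint 48..64",prof(t,X0,np.arange(.048,.065,.001),.116,xs))
for n,y in(("half",-.084),("whole",0),("lead",.084)):
    ds=np.arange(-.029,.0295,.001)
    p=[prof(t,X0+d*np.array([np.cos(.419),np.sin(.419)]),np.linspace(y-.02,y+.02,9),.116,[0]) for d in ds];p=np.mean(p,1);g=np.abs(np.diff(p))
    i=lambda m:(ds[:-1][m]+.0005)@g[m]**2/(g[m]**2).sum()*1e3
    print(n,"edge x mm",i(ds[:-1]<-.012),i(ds[:-1]>.012))
print("course2",fit(t,rect(-.021,.021,-.111,.111,.116),(*X0,.419),(.006,.006,.02)))
f=lambda c:np.float32(cv2.cvtColor(c["image"],cv2.COLOR_RGB2GRAY)[235:285,200:300])
print(cv2.phaseCorrelate(f(o),f(t)), "bystanders vs start-ish",np.abs(t["image"].astype(int)-o["image"])[140:180,265:440].mean())
E
```

```text
28.175 [ 0.49907776 -0.40869952  0.39472881] [-0.77  0.26  1.36  0.    1.52 -1.18]
end -119..-103 [227, 228, 229, 229, 229, 227, 224, 221, 221, 223, 228, 231, 234, 235, 235, 235, 235] before, course1 [235, 234, 232, 228, 221, 214, 209, 210, 216, 224, 231, 235, 237, 238, 238, 238, 238]
joint -64..-48 [236, 235, 234, 230, 223, 212, 200, 194, 196, 206, 218, 227, 232, 235, 236, 237, 237]
joint 48..64 [235, 234, 232, 227, 217, 200, 183, 176, 185, 201, 217, 227, 232, 234, 235, 235, 234]
half edge x mm -19.50068103690571 21.00195822454312
whole edge x mm -19.51716871847038 20.998226950354656
lead edge x mm -19.754260545758818 20.557760814249406
course2 (array([0.59685684, 0.0581443 , 0.42202399]), np.float64(-72.13532258605957))
((-0.03243452407943437, 0.030539804981565055), 1.0022747760772706) bystanders vs start-ish 1.7541428571428572
```

The joints are 112 mm apart, the three bricks' faces align within 0.5 mm, and the plate and bystanders have not moved. Handing in.

```bash
python3 -c "
from plant import *
print(close_job())"
```

```text
the job is handed in; nothing more can be done
None
```

The job is handed in after about 28 s: the plate reads 60, the whole and half brick finish course two with about 2 mm joints and faces aligned within 0.5 mm, and the tin, T-piece and marker were left alone; I saw no verdict, and the end's flushness was only checked to about 2 mm.

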